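# Overhang a circuit board for edge inspection

### The arm

A 7-joint arm with a two-finger parallel gripper is mounted at the origin on the work surface. World frame = base frame: x ahead of the robot, y to its left, z up, the work surface at z = 0. Lengths are in m, angles in rad, forces in N, time in s.
With the tool pointing down it reaches from about 0.425 to 0.925 m from the base axis. Payload 6.8 kg.
Tool frame: the origin (TCP) lies on the mounting face of the last link; the fingertips stand 173 mm ahead of it and the grasp point (between the pads) lies 155 mm ahead of it; z points along the fingers, y is the line along which they close (so a half turn about z gives the same grasp; the last joint's range is limited). The gripper opens to 85 mm and grips with 20 to 120 N. Pads are 22 mm wide; open, the fingers measure 114 mm over their backs; the gripper's body (76 mm by 85 mm) begins 54 mm behind the grasp point. The pads swing forward as they close: fully open they stand 13 mm farther back than shut.
Start: joints at [-1.232, 0.477, 0.022, 1.555, -0.011, 1.109, -0.083], TCP at [0.292, 0.609, 0.405] pointing down, gripper open.
Joint ranges: [-2.96, 2.96], [-0.34, 2.1], [-1.41, 1.46], [0.24, 2.44], [-1.37, 4.51], [0.17, 1.92], [-2.96, 2.96]. Speed limits (rad/s): [2.39, 2.39, 3.14, 3.14, 3.14, 3.14, 3.14].

### API

Orientations are given as a unit quaternion [w, x, y, z].
In Python, from station import bot gives the robot as it stands. The module is installed in compiled form; this text tells all that it offers.
- The arm moves only by the shell command python3 -m pendant 'ROWS' [FORCE]. ROWS is JSON, a list of rows, each a list of 5 numbers: the finger opening in m, from 0 to 0.0854, then the shift along the tool's x, y, z in m, then the turn about the tool's z in degrees. In form: [[jaw, x, y, z, yaw], ...]. A call has 1 to 12 rows; each row shifts and turns the commanded pose from where the row before left it, along the tool's axes as they then stand; what a row does not reach is not made up. A row lasts 1/12 s, in which the tool goes at most 41.7 mm and 7.16 degrees, less where a joint would pass 70% of its speed; a pose out of reach is approached as far as the arm can. A call with a gripper value outside its range is refused whole. The fingers move at their own pace and stop on an object; FORCE is the grip in N (left out, the last holds). Time passes only in rows, so rows that do not move let the fingers close. It gives the time, the measured TCP pose, the force, the opening and the grip force at its end, in the units of the state.
- bot.get_obs(): the state, without advancing time (a new reading comes with each control period).
- bot.read_camera(name): name is "scene" or "side" or "wrist"; returns (picture, depth): 400x640x3 uint8, blue, green, red; 400x640 float32, m along the optical axis (not along the pixel's ray), 0 where there is no reading.
- bot.camera_model(name): a dict with "intrinsics" (3x3 intrinsics, pixels), "R" (3x3) and "t" (3): a world point X has camera coordinates R X + t. Camera axes: x right, y down, z forward; pixel columns grow to the right and rows downward; lengths in m; the calibration is good to about 2 mm. A picture is of the moment at which its call begins: read the wrist's pose just before it. camera_model takes no time and is no camera call; for the wrist camera it gives the pose at the moment of the call.
- bot.hand_in(): hands the job in; it is judged then, once.
Trained networks look in the newest picture that a camera, given by its name, has taken for a name from the list of things; names that differ only in an ending like _2 or _b are one class to them, and where a whole thing is asked for, a point or a joint stands for the part that bears it (a point fixed in the world has none). Each returns a list of dicts, best first, with "score" (0 to 1); they miss things now and then, are a little off and sometimes report something else, mostly with a low value. They report only what shows in the picture. A call takes as long as a camera call. They do not tell look-alikes from the thing itself.
- bot.boxes_of(name, camera): "at" ([column, row] in pixels, amid what is visible of it).
- bot.trace(name, camera): "mask" (400x640 bool, what is visible of it) and "at" ([column, row] in pixels, amid what is visible of it).
- bot.pinpoint(name, camera): "at" ([column, row] in pixels: a listed point, or the origin of a listed thing).
The state is a dict: "t": time; "q": joint angles; "joint_vel": joint speeds; "joint_torque": joint torques, N m; "eef_pos": TCP position; "tool_rot": TCP orientation; "contact_force": force on the tool from outside, world axes, zero at the start; "torque": the same for the moment, N m; "gripper_width": opening from 0.0 (shut) to 1.0 (fully open); "grasp_force": force on a finger pad.
Only numpy, scipy, OpenCV 4.12 (cv2) and the standard library are available. Lean on these libraries where they do the work, as an engineer would, in place of code of your own. Each camera call takes 0.05 s, during which the arm holds its last target. There are 200 camera calls.

### The job

Push the green circuit board along the black ledge, towards the end with the mirror, until the whole gold contact strip sticks out past the ledge's end, but at most as much green board again as the strip is wide; leave it lying flat and roughly in line with the ledge. Then press the red capture button fully down and let go. Only push the board, never lift it, and leave the tape roll, solder spool and flux jar where they are.

Things in the scene. Friction and masses are not known exactly. Their poses are not given: they have to be found in the camera images.
- ledge: Fixed straight ledge, 340 mm long, 130 mm wide, flat black top 45 mm above the table, without fences. Origin under its centre at table height; its x axis runs along it towards the end where the board must overhang, z up. A grey foot (6 mm high) runs on 70 mm past that end and carries a small tilted mirror lower than 30 mm.
- ledge_end (a point): Middle of the top edge of the ledge's end at the mirror, at the height of the black top; axes as the ledge's.
- board: Loose flat green circuit board on an aluminium base plate, 140 mm long (its x), 100 mm wide (its y), 7 mm thick, about 0.15 to 0.31 kg, lying on the ledge with flat black chips up to 1.6 mm high on top. Origin at the centre of its underside; x points to the edge with the gold contact strip, which is 25 mm wide, spans the whole edge and faces the mirror end. Slides with ordinary friction.
- board_front (a point): Middle of the board's edge face at the gold strip, half-way up its thickness; axes as the board's.
- board_rear (a point): Middle of the opposite, plain edge face (where one can push), half-way up its thickness; axes as the board's.
- capture (a joint): Travel of the red capture button, a spring push button: 0 up, 0.006 m fully down (takes about 4 N); it springs back.
- capture_top (a point): Centre of the top of the red button cap (round, 32 mm across), 22 mm above the table, on a round grey housing (48 mm across, 12 mm high) fixed to the table beyond the ledge's mirror end; pressed straight down.
- tape_roll: Orange roll of tape lying flat on the table beside the ledge, 84 mm across, 19 mm high; origin at its underside's centre. Bystander.
- solder_spool: Green solder spool standing on its flange beside the ledge, 54 mm across, 40 mm high; origin at its underside's centre. Bystander.
- flux_jar: Small jar of flux with amber glass, pale label and white cap beside the ledge, 42 mm across, 55 mm high; origin at its underside's centre. Bystander.
Things that resemble listed ones, but are neither listed nor needed, are in the scene too. Several things have the shape of the board; the one meant has the colours described above.

How it is judged:
On the way, in this order (a step that is already met when the one before it is completed fails the run):
1. the board lies still with its gold strip past the ledge's end (x of board_front in the frame of ledge_end between 0.022 and 0.053 m and y of board_front in the frame of ledge_end between -0.03 and 0.03 m and angle between the x axis of board and the x axis of ledge, either way round below 0.2 rad and angle between board's own z axis and vertical below 0.06 rad and z of board in the frame of ledge_end between -0.004 and 0.004 m and linear speed of board below 0.01 m/s), for 0.2 s.
2. the capture button is pressed fully down (value of joint capture above 0.0045 m), for 0.05 s.
At the end, for the whole second after the job is handed in: The board lies still and flat on the ledge, its gold edge 22 to 53 mm past the ledge's end and within 30 mm of the ledge's middle line, in line with the ledge within 0.2 rad; the capture button has been pressed at least 4.5 mm down after that and is up again (all of step 1 and value of joint capture below 0.002 m); the robot touches nothing.
It fails at once if the board is lifted off the ledge by more than 6 mm or falls (z of board in the frame of ledge_end above 0.006 m or z of board in the frame of ledge_end below -0.01 m or angle between board's own z axis and vertical above 0.15 rad).
It fails at once if a bystander (tape roll, solder spool or flux jar) is moved by more than 15 mm (distance of any of tape_roll, solder_spool, flux_jar from where it was at the start of the episode above 0.015 m).
It also fails if it takes over 45 s, if anything falls off the work surface, if the arm or the gripper's body presses on something with over 40 N, if the wrist force passes 120 N, or if a joint passes its speed limit or range.

## Working session

There is one attempt and no reset: what is moved stays moved. The work goes in short steps, Python scripts to look and compute and a shell command to move; the robot and the scene stay as the last step left them, time stands still between calls to the robot, and variables do not carry over. Pictures are saved under pics/ and viewed, at most 10 in all, crops included, and the job is handed in when it is done.

```bash
mkdir -p pics; cat > h.py <<'E'
import numpy as np, cv2
from station import bot
def px2w(cam,uv,z):
    m=bot.camera_model(cam);K,R,t=map(np.array,(m["intrinsics"],m["R"],m["t"]))
    d=R.T@np.linalg.inv(K)@np.array([uv[0],uv[1],1.]);c=-R.T@t
    return c+d*(z-c[2])/d[2]
def dep2w(cam,uv,D):
    m=bot.camera_model(cam);K,R,t=map(np.array,(m["intrinsics"],m["R"],m["t"]))
    u,v=int(round(uv[0])),int(round(uv[1]));p=D[max(v-1,0):v+2,max(u-1,0):u+2];p=p[p>0]
    if len(p)==0:return None
    return R.T@(np.linalg.inv(K)@np.array([uv[0],uv[1],1.])*np.median(p)-t)
E
python3 - <<'E'
from h import *
np.set_printoptions(precision=3,suppress=True)
o=bot.get_obs();print(o["t"],o["eef_pos"],o["tool_rot"],o["gripper_width"])
for c in("scene","side"):
    I,D=bot.read_camera(c);cv2.imwrite(f"pics/{c}0.png",I)
    for n in("board","board_front","board_rear","ledge","ledge_end","capture_top","tape_roll","solder_spool","flux_jar"):
        for r in bot.pinpoint(n,c)[:3]:
            print(c,n,round(r["score"],2),np.round(r["at"]),dep2w(c,r["at"],D))
E
```

```text
0.0 [0.292 0.609 0.404] [-0.     0.222  0.975 -0.001] 0.9984999344531035
scene board 0.81 [340. 169.] [ 0.382 -0.298  0.007]
scene board 0.76 [242. 147.] [ 0.559 -0.612  0.01 ]
scene board 0.69 [338. 232.] [ 0.602 -0.053  0.053]
scene board_front 0.95 [345. 237.] [ 0.6   -0.03   0.051]
scene board_front 0.92 [243. 158.] [ 0.591 -0.557  0.008]
scene board_front 0.84 [437. 252.] [ 0.416  0.133 -0.   ]
scene board_rear 0.93 [327. 205.] [ 0.557 -0.151  0.051]
scene board_rear 0.74 [239. 140.] [ 0.544 -0.662  0.005]
scene board_rear 0.72 [335. 154.] [ 0.336 -0.376  0.005]
scene ledge 0.93 [338. 235.] [ 0.609 -0.046  0.053]
scene ledge_end 0.7 [374. 269.] [0.608 0.084 0.039]
scene capture_top 0.64 [496. 308.] [0.465 0.333 0.022]
scene tape_roll 0.98 [298. 268.] [ 0.728 -0.06   0.   ]
scene flux_jar 0.82 [376. 207.] [ 0.435 -0.078  0.025]
side board 0.87 [306. 265.] [ 0.377 -0.322  0.008]
side board 0.76 [238. 176.] [0.353 0.18  0.008]
side board 0.75 [324. 189.] [ 0.58  -0.097  0.052]
side board_front 0.79 [251. 179.] [0.39  0.144 0.006]
side board_front 0.77 [305. 249.] [ 0.404 -0.266  0.007]
side board_front 0.76 [267. 140.] [0.559 0.349 0.001]
side board_rear 0.94 [299. 137.] [0.689 0.292 0.007]
side board_rear 0.93 [421. 330.] [ 0.538 -0.671  0.006]
side board_rear 0.85 [224. 164.] [ 0.334  0.29  -0.001]
side ledge_end 0.76 [307. 160.] [0.628 0.119 0.018]
side capture_top 0.65 [324. 190.] [ 0.579 -0.099  0.054]
side capture_top 0.58 [250. 145.] [0.468 0.33  0.02 ]
side tape_roll 0.76 [350. 178.] [ 0.732 -0.05   0.001]
side solder_spool 0.45 [369. 202.] [ 0.699 -0.212  0.028]
side flux_jar 0.67 [284. 217.] [ 0.407 -0.108  0.011]
side flux_jar 0.18 [353. 179.] [ 0.738 -0.056  0.001]
```

View pics/scene0.png

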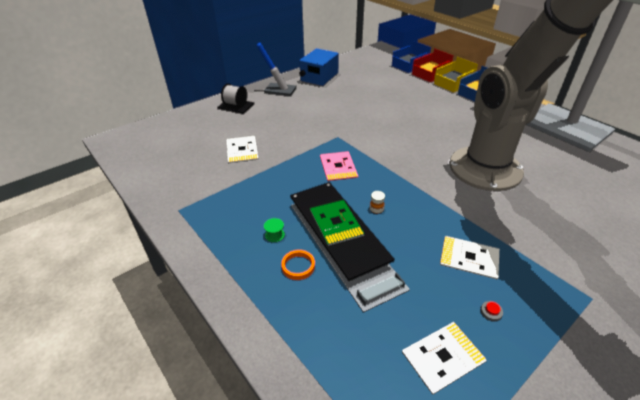

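View pics/side0.png

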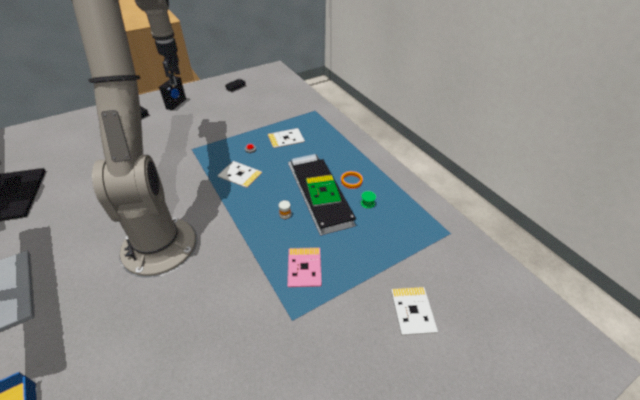

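The scene shows the board as green with a gold strip at scene (336,218) / side (323,190), on the black ledge with its gold edge facing the mirror (380,288). The look-alikes are pink at (338,165) and white at (242,148), (470,256) and (444,355), all lying on the table. The red button is at (492,310). Next I'll measure from the point clouds and make one enlarged crop.

```bash
cat >> h.py <<'E'
def cloud(cam,D):
    m=bot.camera_model(cam);K,R,t=map(np.array,(m["intrinsics"],m["R"],m["t"]))
    v,u=np.mgrid[0:400,0:640];P=np.stack([u,v,np.ones_like(u)],-1)@np.linalg.inv(K).T*D[...,None]
    return (P-t)@R
def rect(P):
    r=cv2.minAreaRect((P[:,:2]*1000).astype(np.float32));return r,cv2.boxPoints(r).round(0).tolist()
def measure(cam,I,D):
    W=cloud(cam,D);H=cv2.cvtColor(I,cv2.COLOR_BGR2HSV);h,s,v=[H[...,i] for i in range(3)]
    near=(D>0)&(abs(W[...,0]-.59)<.16)&(abs(W[...,1]+.03)<.25)
    top=near&(W[...,2]>.040)&(W[...,2]<.06)
    out={}
    g=top&(h>45)&(h<80)&(s>120);y=top&(h>18)&(h<35)&(s>120);k=top&(v<60)&(s<120)
    for n,m in(("green",g),("gold",y),("black",k)):
        m=m.astype(np.uint8);c,l,st,_=cv2.connectedComponentsWithStats(m)
        if c<2: print(cam,n,"none");continue
        L=l==1+np.argmax(st[1:,4]);p=W[L];print(cam,n,L.sum(),"medz",np.median(p[:,2]).round(4),"mean",p.mean(0).round(4),rect(p))
        out[n]=p
    return out
E
python3 - <<'E'
from h import *
for c in("scene","side"):
    I,D=bot.read_camera(c);measure(c,I,D)
    W=cloud(c,D);H=cv2.cvtColor(I,cv2.COLOR_BGR2HSV)
    r=((H[...,0]<6)|(H[...,0]>174))&(H[...,1]>170)&(H[...,2]>100)&(abs(W[...,0]-.466)<.06)&(abs(W[...,1]-.332)<.06)
    v,u=np.nonzero(r);print(c,"btn",r.sum(),u.mean(),v.mean(),px2w(c,(u.mean(),v.mean()),.02).round(4),np.median(W[r][:,2]))
    if c=="scene":a=cv2.resize(I[170:320,270:420],(560,560),interpolation=cv2.INTER_CUBIC)
cv2.imwrite("pics/crop.png",a)
E
```

```text
scene green 1124 medz 0.0518 mean [ 0.5725 -0.1043  0.0514] (((567.9295654296875, -108.419921875), (131.47921752929688, 108.12371063232422), 71.15474700927734), [[496.0, -153.0], [598.0, -188.0], [640.0, -64.0], [538.0, -29.0]])
scene gold 292 medz 0.0521 mean [ 0.5968 -0.0358  0.0522] (((595.8121948242188, -36.578243255615234), (30.757795333862305, 96.4615249633789), 71.74516296386719), [[545.0, -36.0], [637.0, -66.0], [646.0, -37.0], [555.0, -7.0]])
scene black 2927 medz 0.0449 mean [ 0.5915 -0.046   0.0449] (((578.7513427734375, -81.9476318359375), (341.3887023925781, 130.56727600097656), 77.67079162597656), [[479.0, -235.0], [606.0, -263.0], [679.0, 71.0], [551.0, 99.0]])
scene btn 137 492.6861313868613 307.84671532846716 [0.4686 0.3263 0.02  ] 0.022122611111999927
side green 617 medz 0.0515 mean [ 0.5707 -0.1065  0.0511] (((574.1414184570312, -102.4477767944336), (122.44015502929688, 107.96836853027344), 70.78323364257812), [[503.0, -142.0], [605.0, -178.0], [645.0, -62.0], [543.0, -27.0]])
side gold 142 medz 0.0514 mean [ 0.5971 -0.0324  0.0503] (((597.8405151367188, -30.536216735839844), (42.50872802734375, 96.45873260498047), 71.4691162109375), [[545.0, -35.0], [637.0, -66.0], [650.0, -26.0], [559.0, 5.0]])
side black 1294 medz 0.0446 mean [ 0.5639 -0.1095  0.0445] (((573.8743286132812, -86.68856811523438), (339.27398681640625, 126.91046905517578), 77.6353988647461), [[476.0, -239.0], [600.0, -266.0], [672.0, 65.0], [548.0, 93.0]])
side btn 21 249.61904761904762 146.42857142857142 [0.4645 0.3207 0.02  ] 0.02080246885679177
```

View pics/crop.png

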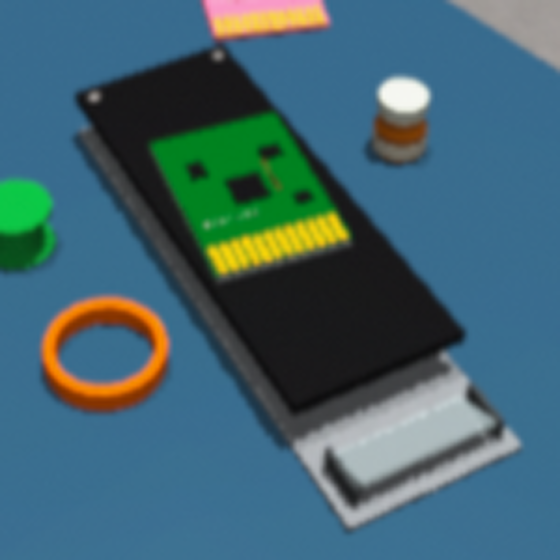

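The crop confirms it: the green board with the gold strip lies on the black ledge, the strip faces the mirror, and about 100 mm of black remains ahead of it. It is turned about -6.5° relative to the ledge. I'll push with two fingertips set square to the ledge, which will also straighten the board.

```bash
python3 -m pendant '[[0.05,0,0,0,6.97],[0.05,0,0,0,6.97],[0.05,0,0,0,6.97],[0.05,0,0,0,6.97],[0.05,0,0,0,6.97],[0.05,0,0,0,6.97],[0.05,0,0,0,6.97],[0.05,0,0,0,6.97],[0.05,0,0,0,6.97],[0.05,0,0,0,6.97],[0.05,0,0,0,6.97]]'
python3 -m pendant '[[0.05,-0.03,0.0178,0,0],[0.05,-0.03,0.0178,0,0],[0.05,-0.03,0.0178,0,0],[0.05,-0.03,0.0178,0,0],[0.05,-0.03,0.0178,0,0],[0.05,-0.03,0.0178,0,0],[0.05,-0.03,0.0178,0,0],[0.05,-0.03,0.0178,0,0],[0.05,-0.03,0.0178,0,0],[0.05,-0.03,0.0178,0,0],[0.05,-0.03,0.0178,0,0],[0.05,-0.03,0.0178,0,0]]'
python3 -m pendant '[[0.05,-0.03,0.0178,0,0],[0.05,-0.03,0.0178,0,0],[0.05,-0.03,0.0178,0,0],[0.05,-0.03,0.0178,0,0],[0.05,-0.03,0.0178,0,0],[0.05,-0.03,0.0178,0,0],[0.05,-0.03,0.0178,0,0],[0.05,-0.03,0.0178,0,0],[0.05,-0.03,0.0178,0,0],[0.05,-0.03,0.0178,0,0],[0.05,-0.03,0.0178,0,0],[0.05,-0.03,0.0178,0,0]]'
```

```text
t: 2.02
eef_pos: [0.2916, 0.6088, 0.4047]
tool_rot: [-0.0, 0.78, 0.625, 0.0]
contact_force: [-0.0, -0.1, -0.9]
gripper_width: 0.584
grasp_force: 0.0
t: 3.02
eef_pos: [0.4241, 0.2099, 0.405]
tool_rot: [-0.0, 0.779, 0.628, 0.0]
contact_force: [1.5, -0.1, 0.9]
gripper_width: 0.588
grasp_force: 0.0
t: 4.02
eef_pos: [0.5565, -0.1872, 0.4048]
tool_rot: [0.0, 0.778, 0.628, 0.0]
contact_force: [0.2, -0.2, 0.5]
gripper_width: 0.584
grasp_force: 0.0
```

```bash
python3 - <<'E'
from h import *
print(bot.get_obs()["eef_pos"],bot.camera_model("wrist"))
I,D=bot.read_camera("wrist");cv2.imwrite("pics/w1.png",I);measure("wrist",I,D)
E
```

```text
[ 0.55645771 -0.18715097  0.40479474] {'intrinsics': array([[325.68941902,   0.        , 317.90123138],
       [  0.        , 325.68941902, 196.31395697],
       [  0.        ,   0.        ,   1.        ]]), 'R': array([[ 9.77106954e-01, -2.12747970e-01,  5.49883063e-04],
       [-2.01328373e-01, -9.23817513e-01,  3.25619545e-01],
       [-6.87669056e-02, -3.18275828e-01, -9.45500719e-01]]), 't': array([-0.58289482, -0.10297802,  0.35913066])}
wrist green 13212 medz 0.0518 mean [ 0.5751 -0.1124  0.0514] (((577.9519653320312, -106.76109313964844), (139.00619506835938, 104.8565902709961), 70.34283447265625), [[505.0, -155.0], [604.0, -190.0], [651.0, -59.0], [552.0, -24.0]])
wrist gold 1650 medz 0.0518 mean [ 0.6048 -0.0567  0.0518] (((596.3347778320312, -55.484676361083984), (18.764142990112305, 95.45160675048828), 74.61579132080078), [[548.0, -52.0], [640.0, -77.0], [645.0, -59.0], [553.0, -34.0]])
wrist black 12012 medz 0.0452 mean [ 0.5556 -0.1856  0.0452] (((565.8262939453125, -151.18128967285156), (218.46388244628906, 127.74584197998047), 77.53104400634766), [[480.0, -244.0], [605.0, -272.0], [652.0, -58.0], [527.0, -31.0]])
```

View pics/w1.png

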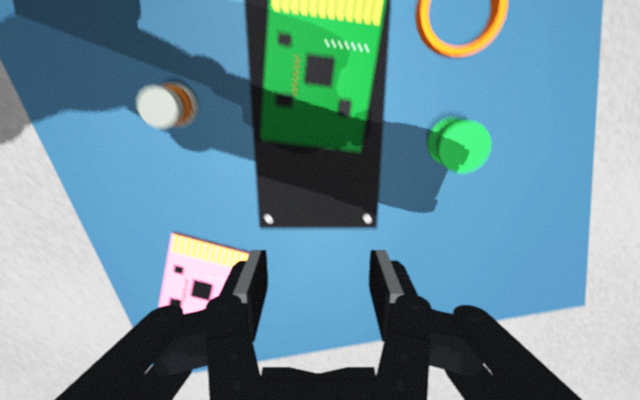

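The wrist view shows the fingers straddling the ledge's centre line: ledge rear edge at (320,226), board rear edge at (310,147), spool at (462,142), well clear. I'll back off 18 mm, descend, and feel for the ledge top.

```bash
python3 -m pendant '[[0.05,-0.009,0,0.03,0],[0.05,-0.009,0,0.03,0],[0.05,0,0,0.03,0],[0.05,0,0,0.03,0],[0.05,0,0,0.03,0],[0.05,0,0,0.025,0],[0.05,0,0,0,0],[0.05,0,0,0,0]]'
for i in 1; do python3 -m pendant '[[0.05,0,0,0.003,0],[0.05,0,0,0.003,0],[0.05,0,0,0,0]]'; done
python3 - <<'E'
from h import *
I,D=bot.read_camera("wrist");cv2.imwrite("pics/w2.png",I)
E
```

```text
t: 4.73
eef_pos: [0.5519, -0.203, 0.2291]
tool_rot: [-0.001, 0.779, 0.627, -0.001]
contact_force: [-0.3, -0.4, 0.4]
gripper_width: 0.588
grasp_force: 0.0
t: 4.98
eef_pos: [0.5527, -0.2032, 0.2248]
tool_rot: [0.001, 0.779, 0.628, 0.001]
contact_force: [-1.1, 0.3, -0.0]
gripper_width: 0.586
grasp_force: 0.0
```

View pics/w2.png

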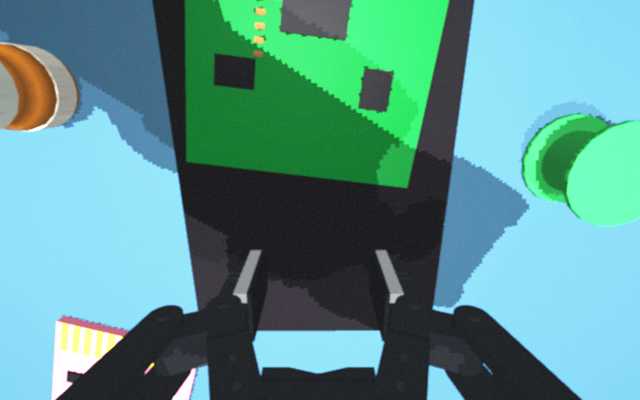

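The tips are behind the board's rear edge (186,163)–(408,187), inside the ledge, with the jar and spool clear of their path. Feeling down now.

```bash
python3 -m pendant '[[0.05,0,0,0.003,0],[0.05,0,0,0,0],[0.05,0,0,0,0]]'
python3 -m pendant '[[0.05,0,0,0.002,0],[0.05,0,0,0,0],[0.05,0,0,0,0]]'
python3 -m pendant '[[0.05,0,0,0.002,0],[0.05,0,0,0,0],[0.05,0,0,0,0]]'
```

```text
t: 5.28
eef_pos: [0.5522, -0.2031, 0.2208]
tool_rot: [0.0, 0.779, 0.628, 0.0]
contact_force: [-1.4, -0.2, -0.2]
gripper_width: 0.585
grasp_force: 0.0
t: 5.53
eef_pos: [0.5522, -0.2032, 0.2186]
tool_rot: [-0.0, 0.779, 0.627, -0.0]
contact_force: [0.8, 1.1, 0.8]
gripper_width: 0.582
grasp_force: 0.0
t: 5.78
eef_pos: [0.5522, -0.2032, 0.2165]
tool_rot: [-0.0, 0.779, 0.627, -0.0]
contact_force: [0.3, -0.4, 0.2]
gripper_width: 0.587
grasp_force: 0.0
```

```bash
python3 -m pendant '[[0.05,0,0,0.0015,0],[0.05,0,0,0,0],[0.05,0,0,0,0]]'
python3 -m pendant '[[0.05,0,0,0.0015,0],[0.05,0,0,0,0],[0.05,0,0,0,0]]'
```

```text
t: 6.03
eef_pos: [0.5523, -0.2033, 0.2155]
tool_rot: [0.0, 0.779, 0.627, 0.0]
contact_force: [-0.7, 1.0, 4.4]
gripper_width: 0.584
grasp_force: 2.3
t: 6.28
eef_pos: [0.5523, -0.2035, 0.2154]
tool_rot: [-0.0, 0.779, 0.627, 0.001]
contact_force: [-6.0, 2.3, 20.5]
gripper_width: 0.581
grasp_force: 9.9
```

```bash
python3 -m pendant '[[0.05,0,0,-0.0045,0],[0.05,0,0,0,0],[0.05,0.007,0,0,0],[0.05,0.007,0,0,0],[0.05,0.007,0,0,0],[0.05,0.007,0,0,0],[0.05,0.007,0,0,0],[0.05,0.007,0,0,0],[0.05,0.007,0,0,0],[0.05,0.007,0,0,0],[0.05,0.007,0,0,0]]'
python3 -m pendant '[[0.05,0.007,0,0,0],[0.05,0.007,0,0,0],[0.05,0.007,0,0,0],[0.05,0.007,0,0,0],[0.05,0.007,0,0,0],[0.05,0.007,0,0,0],[0.05,0.007,0,0,0],[0.05,0.007,0,0,0],[0.05,0.007,0,0,0],[0.05,0.007,0,0,0],[0.05,0.007,0,0,0],[0.05,0.003,0,0,0]]'
python3 - <<'E'
from h import *
o=bot.get_obs();print(o["eef_pos"],o["contact_force"])
for c in("scene","side"):
    I,D=bot.read_camera(c);cv2.imwrite(f"pics/{c}2.png",I);measure(c,I,D)
    for n in("board_front","board_rear","ledge_end"):
        for r in bot.pinpoint(n,c)[:4]:
            p=px2w(c,r["at"],.045 if n=="ledge_end" else .0485)
            if abs(p[0]-.6)<.1 and abs(p[1])<.2:print(c,n,round(r["score"],2),np.round(r["at"]),p.round(4))
    if c=="scene":cv2.imwrite("pics/crop2.png",cv2.resize(I[180:320,290:430],(560,560),interpolation=cv2.INTER_CUBIC))
E
```

```text
t: 7.2
eef_pos: [0.5657, -0.1409, 0.2182]
tool_rot: [-0.0, 0.779, 0.628, -0.0]
contact_force: [-1.2, -0.9, -0.4]
gripper_width: 0.588
grasp_force: 0.6
t: 8.2
eef_pos: [0.583, -0.062, 0.2182]
tool_rot: [-0.0, 0.778, 0.628, 0.0]
contact_force: [0.1, -0.8, -0.6]
gripper_width: 0.584
grasp_force: 0.6
[ 0.58299737 -0.06203495  0.21815992] [ 0.05952342 -0.76596578 -0.61102977]
scene green 1311 medz 0.052 mean [0.5902 0.0067 0.0518] (((586.5872802734375, 7.8951873779296875), (136.25804138183594, 108.57015228271484), 76.87310791015625), [[518.0, -46.0], [624.0, -71.0], [655.0, 62.0], [549.0, 87.0]])
scene gold 355 medz 0.0521 mean [0.6054 0.0757 0.0522] (((604.8387451171875, 75.28092956542969), (28.725290298461914, 96.57730102539062), 79.00115966796875), [[555.0, 70.0], [650.0, 52.0], [655.0, 80.0], [560.0, 99.0]])
scene black 1471 medz 0.0448 mean [ 0.6079 -0.1192  0.0448] (((624.7432250976562, -103.15692138671875), (354.8709411621094, 110.12983703613281), 62.09944534301758), [[493.0, -234.0], [590.0, -286.0], [756.0, 28.0], [659.0, 79.0]])
scene board_front 0.76 [370. 265.] [0.6113 0.0758 
[... 258 characters left out ...]
78.53864288330078), [[528.0, -39.0], [553.0, -44.0], [576.0, 73.0], [552.0, 78.0]])
side gold 50 medz 0.0522 mean [0.5853 0.0772 0.0521] (((587.0796508789062, 76.48641967773438), (19.702178955078125, 61.52141189575195), 81.88471221923828), [[555.0, 71.0], [616.0, 62.0], [619.0, 82.0], [558.0, 91.0]])
side black 1486 medz 0.0446 mean [ 0.5577 -0.1516  0.0447] (((573.5269775390625, -92.52653503417969), (329.2267761230469, 128.90591430664062), 78.00336456298828), [[476.0, -240.0], [602.0, -267.0], [671.0, 55.0], [545.0, 82.0]])
side board_front 0.57 [307. 163.] [0.6023 0.0697 0.0485]
side board_rear 0.8 [318. 184.] [ 0.5765 -0.0563  0.0485]
side ledge_end 0.79 [307. 164.] [0.603  0.0685 0.045 ]
```

View pics/crop2.png

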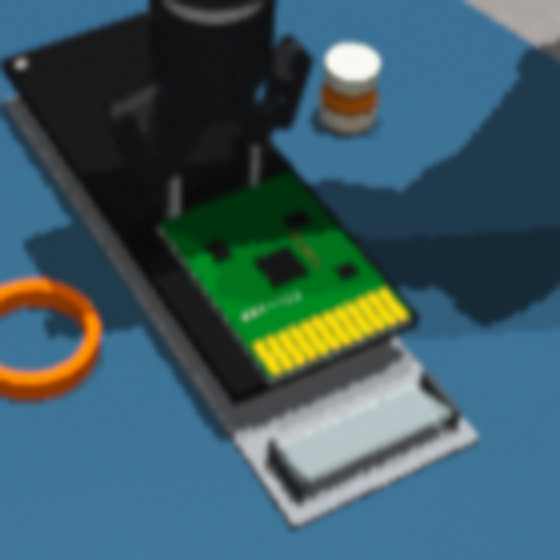

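The board is now straight on the ledge, its front edge (268,380)–(415,325) in the crop about level with the ledge's end and the fingers on its rear edge. About 36 mm remain.

```bash
python3 -m pendant '[[0.05,0.005,0,0,0],[0.05,0.005,0,0,0],[0.05,0.005,0,0,0],[0.05,0.005,0,0,0],[0.05,0.005,0,0,0],[0.05,0.004,0,0,0],[0.05,0.003,0,0,0],[0.05,0.002,0,0,0],[0.05,0.002,0,0,0],[0.05,0,0,0,0]]'
python3 -m pendant '[[0.05,-0.005,0,0,0],[0.05,-0.015,0,0,0],[0.05,0,0,-0.03,0],[0.05,0,0,-0.03,0],[0.05,0,0,-0.03,0],[0.05,0,0,0,0]]'
python3 - <<'E'
from h import *
o=bot.get_obs();print(o["eef_pos"])
for c in("scene","side","wrist"):
    I,D=bot.read_camera(c);cv2.imwrite(f"pics/{c}3.png",I);measure(c,I,D)
    if c=="scene":cv2.imwrite("pics/crop3.png",cv2.resize(I[180:320,290:430],(560,560),interpolation=cv2.INTER_CUBIC))
E
```

```text
t: 9.43
eef_pos: [0.5904, -0.0278, 0.2182]
tool_rot: [-0.0, 0.778, 0.628, 0.0]
contact_force: [-0.6, 1.0, 0.6]
gripper_width: 0.586
grasp_force: 0.0
t: 9.93
eef_pos: [0.5875, -0.0504, 0.3135]
tool_rot: [0.003, 0.779, 0.627, 0.003]
contact_force: [1.4, -0.7, -0.7]
gripper_width: 0.584
grasp_force: 0.0
[ 0.58747301 -0.05042865  0.31348839]
scene green 1426 medz 0.052 mean [0.5981 0.0401 0.0518] (((594.376708984375, 39.61555480957031), (130.55535888671875, 108.19292449951172), 78.47722625732422), [[528.0, -14.0], [634.0, -35.0], [660.0, 93.0], [554.0, 114.0]])
scene gold 374 medz 0.0525 mean [0.6133 0.1099 0.0524] (((611.8187255859375, 109.65589904785156), (29.04106330871582, 97.84125518798828), 77.255126953125), [[561.0, 106.0], [656.0, 85.0], [663.0, 113.0], [567.0, 135.0]])
scene black 2685 medz 0.0449 mean [ 0.5888 -0.1011  0.0449] (((579.0770263671875, -80.75486755371094), (340.4903259277344, 129.94223022460938), 77.76018524169922), [[479.0, -233.0], [606.0, -261.0], [679.0, 72.0], [552.0, 99.0]])
side green 443 medz 0.0516 mean [0.5949 0.0354 0.0514] (((599.9312744140625, 41.40755
[... 556 characters left out ...]
, [672.0, 58.0], [546.0, 85.0]])
wrist green 21462 medz 0.0502 mean [0.5944 0.0356 0.0501] (((593.104736328125, 33.977508544921875), (103.5643539428711, 104.6279525756836), 77.72437286376953), [[531.0, -5.0], [633.0, -28.0], [655.0, 73.0], [553.0, 96.0]])
wrist gold 12 medz 0.0506 mean [0.5737 0.0415 0.0506] (((573.6876220703125, 41.61578369140625), (1.8602865934371948, 2.71186900138855), 77.5469970703125), [[572.0, 41.0], [575.0, 40.0], [575.0, 42.0], [573.0, 43.0]])
wrist black 15180 medz 0.0432 mean [ 0.5846 -0.0502  0.0432] (((581.9327392578125, -47.37432098388672), (97.6346206665039, 136.7046356201172), 72.6605224609375), [[502.0, -74.0], [633.0, -114.0], [662.0, -21.0], [531.0, 20.0]])
```

View pics/crop3.png

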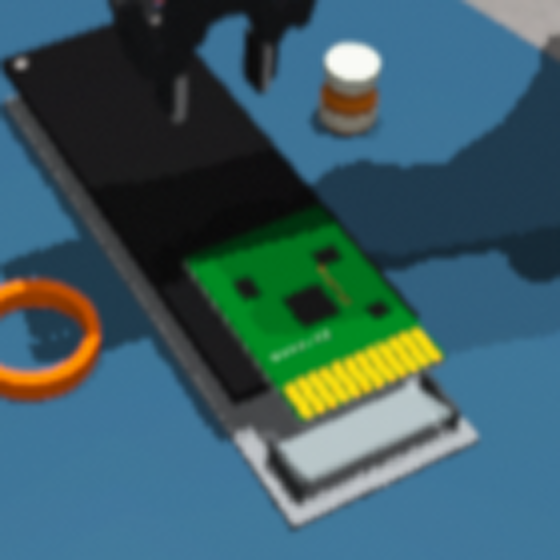

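The gold strip is now wholly past the ledge's end, with the front edge (305,418)–(442,360) in the crop. Measured overhang is about 36–42 mm, aligned within 1°, and the board lies flat. Next is the button.

```bash
python3 -m pendant '[[0.05,0.0283,-0.0164,0,0],[0.05,0.0283,-0.0164,0,0],[0.05,0.0283,-0.0164,0,0],[0.05,0.0283,-0.0164,0,0],[0.05,0.0283,-0.0164,0,0],[0.05,0.0283,-0.0164,0,0],[0.05,0.0283,-0.0164,0,0],[0.05,0.0283,-0.0164,0,0],[0.05,0.0283,-0.0164,0,0],[0.05,0.0283,-0.0164,0,0],[0.05,0.0283,-0.0164,0,0],[0.05,0.0283,-0.0164,0,0]]'
python3 -m pendant '[[0.05,0,0,0,0],[0.05,0,0,0,0]]' >/dev/null
python3 - <<'E'
from h import *
o=bot.get_obs();print(o["eef_pos"])
I,D=bot.read_camera("wrist");cv2.imwrite("pics/w4.png",I)
H=cv2.cvtColor(I,cv2.COLOR_BGR2HSV);r=(((H[...,0]<6)|(H[...,0]>174))&(H[...,1]>150)&(H[...,2]>80)).astype(np.uint8)
c,l,st,ce=cv2.connectedComponentsWithStats(r);i=1+np.argmax(st[1:,4]);W=cloud("wrist",D)
print(st[i],ce[i],px2w("wrist",ce[i],.022),np.median(W[l==i],0),rect(W[l==i]))
print([(x["score"],px2w("wrist",x["at"],.022)) for x in bot.pinpoint("capture_top","wrist")])
E
```

```text
t: 11.08
eef_pos: [0.4648, 0.3266, 0.3066]
tool_rot: [0.0, 0.779, 0.627, -0.001]
contact_force: [1.6, 0.4, 0.3]
gripper_width: 0.586
grasp_force: 0.0
[0.46446603 0.32758979 0.30642651]
[ 304  174   38   37 1050] [322.25333333 192.05047619] [0.46759302 0.3248238  0.022     ] [0.46761967 0.32469848 0.02159866] (((467.3182678222656, 356.2516784667969), (30.271869659423828, 103.19232940673828), 0.25364944338798523), [[452.0, 408.0], [452.0, 305.0], [483.0, 305.0], [482.0, 408.0]])
[(0.71, array([0.46737412, 0.32328644, 0.022     ]))]
```

View pics/w4.png

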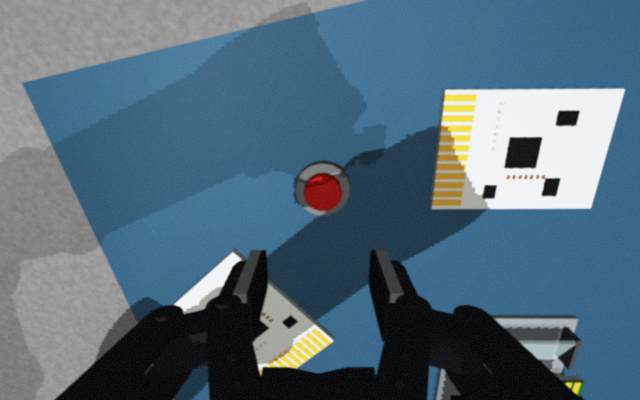

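The wrist view shows the red button at (322,192), world (0.4676, 0.3248, 0.022), almost below the tool. I'll shut the fingers, descend and press.

```bash
python3 -m pendant '[[0,-0.002,0.0035,0.015,0],[0,0,0,0.02,0],[0,0,0,0.02,0],[0,0,0,0.02,0],[0,0,0,0.015,0],[0,0,0,0.01,0],[0,0,0,0,0],[0,0,0,0,0],[0,0,0,0,0]]'
python3 -m pendant '[[0,0,0,0.005,0],[0,0,0,0.003,0],[0,0,0,0.003,0],[0,0,0,0,0],[0,0,0,0,0]]'
```

```text
t: 12.1
eef_pos: [0.4696, 0.3227, 0.209]
tool_rot: [0.0, 0.779, 0.627, 0.001]
contact_force: [0.6, 0.1, 0.3]
gripper_width: -0.0
grasp_force: 0.0
t: 12.52
eef_pos: [0.4688, 0.3232, 0.1971]
tool_rot: [-0.0, 0.779, 0.628, -0.0]
contact_force: [0.0, 0.0, 0.0]
gripper_width: 0.003
grasp_force: 0.0
```

```bash
python3 -m pendant '[[0,0,0,0.003,0],[0,0,0,0.003,0],[0,0,0,0.002,0],[0,0,0,0,0],[0,0,0,0,0]]'
python3 -m pendant '[[0,0,0,0.001,0],[0,0,0,0.001,0],[0,0,0,0,0],[0,0,0,0,0]]'
```

```text
t: 12.93
eef_pos: [0.4692, 0.3233, 0.1895]
tool_rot: [-0.0, 0.779, 0.627, 0.0]
contact_force: [-1.0, -0.2, 5.6]
gripper_width: -0.001
grasp_force: 2.7
t: 13.27
eef_pos: [0.4694, 0.3231, 0.1891]
tool_rot: [-0.001, 0.779, 0.627, 0.0]
contact_force: [-6.2, -3.1, 22.8]
gripper_width: 0.004
grasp_force: 11.8
```

The force rose to 23 N with no further travel, so the button is bottomed. I'll lift off and make a final check.

```bash
python3 -m pendant '[[0,0,0,-0.01,0],[0,0,0,-0.03,0],[0,0,0,-0.04,0],[0,0,0,-0.04,0],[0,0,0,0,0],[0,0,0,0,0],[0,0,0,0,0],[0,0,0,0,0]]'
python3 - <<'E'
from h import *
I,D=bot.read_camera("scene");measure("scene",I,D)
I,D=bot.read_camera("wrist");W=cloud("wrist",D)
H=cv2.cvtColor(I,cv2.COLOR_BGR2HSV);r=((H[...,0]<6)|(H[...,0]>174))&(H[...,1]>150)&(H[...,2]>80)&(np.hypot(W[...,0]-.4676,W[...,1]-.325)<.014)
print("btn z",np.median(W[r][:,2]),r.sum())
E
```

```text
t: 13.93
eef_pos: [0.4682, 0.323, 0.3058]
tool_rot: [-0.0, 0.779, 0.628, -0.001]
contact_force: [0.6, -0.9, 0.1]
gripper_width: -0.0
grasp_force: 0.0
scene green 1420 medz 0.052 mean [0.5981 0.04   0.0517] (((594.1156005859375, 39.56475830078125), (132.6054229736328, 107.81111145019531), 77.7432632446289), [[527.0, -14.0], [633.0, -37.0], [661.0, 93.0], [556.0, 116.0]])
scene gold 372 medz 0.0524 mean [0.6131 0.11   0.0524] (((612.7156982421875, 109.58499145507812), (27.755033493041992, 96.3399887084961), 77.92496490478516), [[563.0, 106.0], [657.0, 86.0], [663.0, 113.0], [569.0, 133.0]])
scene black 2978 medz 0.0449 mean [ 0.5815 -0.1096  0.0449] (((579.0153198242188, -80.56901550292969), (343.0263366699219, 130.97511291503906), 77.79641723632812), [[479.0, -234.0], [607.0, -262.0], [679.0, 73.0], [551.0, 101.0]])
btn z 0.02142211932310913 874
```

```bash
python3 -c "
from station import bot
print(bot.hand_in())"
```

```text
the job is handed in; nothing more can be done
None
```

The job is handed in after about 14 s of robot time; no verdict came back. The board lies flat and in line with the ledge, its gold edge about 36–42 mm past the end. The button was pressed until it bottomed (23 N) and is up again, and nothing I saw touched the tape roll, spool or jar, though I did not re-measure them.

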